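Prop up and hold the folding splash shield

ROBOT

A 6-joint arm with a two-finger parallel gripper is mounted at the origin on the work surface. World frame = base frame: x ahead of the robot, y to its left, z up, the work surface at z = 0. Lengths are in m, angles in rad, forces in N, time in s.
With the tool pointing down it reaches from about 0.35 to 0.725 m from the base axis. Payload 6 kg.
Tool frame: the origin (TCP) lies between the finger pads; the fingertips stand 17 mm ahead of it and the grasp point (between the pads) lies 2 mm behind it (bot.nose_length is the distance from the TCP to the fingertips, in m); z points along the fingers, y is the line along which they close (so a half turn about z gives the same grasp; the last joint's range is limited). The gripper opens to 85 mm and grips with 20 to 120 N. Pads are 22 mm wide; open, the fingers measure 114 mm over their backs; the gripper's body (76 mm by 85 mm) begins 54 mm behind the grasp point. The pads swing forward as they close: fully open they stand 13 mm farther back than shut.
Start: joints at [1.506, 0.04, 0.085, 0, -1.615, -0.334], TCP at [0.233, 0.553, 0.21] pointing down, gripper open.
Joint ranges: [-2.56, 2.56], [-1.29, 2.01], [-1.08, 1.49], [-3.29, 1.98], [-2.81, -0.18], [-2.99, 2.99]. Speed limits (rad/s): [2.57, 2.57, 3.01, 3.14, 3.14, 3.14].

INTERFACE

Orientations are given as a 3x3 rotation matrix whose columns are the frame's x, y, z axes.
In Python, from cell import bot gives the robot as it stands.
- The arm moves only by the tool arm_command, never from a script. Its argument "moves" is a list of rows, each an object with "grip": the opening, from -1 (shut) to 1 (fully open); "slide": the shift along the world's x, y, z in m, a list of three; "roll": the turn about the world's z in rad. A call has 1 to 5 rows; each row is the pose to reach, as a shift and turn from the pose commanded when the call began; what a row does not reach only later rows make up. A row lasts 1/10 s, in which the tool goes at most 50 mm and 8.59 degrees, less where a joint would pass 70% of its speed; a pose out of reach is approached as far as the arm can. A call with a gripper value outside its range is refused whole. The fingers move at their own pace and stop on an object; "newtons" is the grip in N (left out, the last holds). Time passes only in rows, so rows that repeat a pose let the fingers close. It gives the time, the measured TCP pose, the force, the opening and the grip force at its end, in the units of the state.
- bot.get_state(): the state, without advancing time (a new reading comes with each control period).
- bot.capture(name): name is "side" or "top"; returns (picture, depth): 400x640x3 uint8, blue, green, red; 400x640 float32, m along the optical axis (not along the pixel's ray), 0 where there is no reading.
- bot.get_calibration(name): a dict with "fx", "fy", "cx", "cy" (pixels), "rvec" (rotation vector, rad) and "tvec" (3), from world to camera coordinates, as OpenCV has them. Camera axes: x right, y down, z forward; pixel columns grow to the right and rows downward; lengths in m; the calibration is good to about 2 mm. A picture is of the moment at which its call begins. get_calibration takes no time and is no camera call.
- bot.close_job(): hands the job in; it is judged then, once.
The state is a dict: "t": time; "q": joint angles; "qvel": joint speeds; "tau": joint torques, N m; "position": TCP position; "tool_rot": TCP orientation; "force": force on the tool from outside, world axes, zero at the start; "wrist_torque": the same for the moment, N m; "grip_width": finger opening in m; "finger_force": force on a finger pad.
Only numpy, scipy, OpenCV 4.12 (cv2) and the standard library are available. Lean on these libraries where they do the work, as an engineer would, in place of code of your own. Each camera call takes 0.05 s, during which the arm holds its last target. There are 200 camera calls.

TASK

The bench's folding splash shield is leaning back, away from the robot, with its kickstand folded up along its side. With the shield still leaning back, first flip the kickstand over its sprung centre so that it snaps fully down; then take the shield by its top bar, bring it upright so that the kickstand's foot comes down on the bench, and finish while still holding it there by the bar, because it tips back if let go. Leave the glassware and the tube rack where they are.

Things in the scene. Friction and masses are not known exactly. Their poses are not given: they have to be found in the camera images.
- stand: Fixed aluminium base plate of the shield, 130 (x) by 200 (y) by 10 mm. Origin at bench height below the hub axis; x points to the back of the shield (away from the robot at yaw 0), y along the hub axis, z up. The hub axis, about which the shield swings, runs along y, 30 mm above this origin. The plate reaches from 45 mm before to 85 mm behind the axis.
- shield (a joint): Lean of the shield (clear pane in a 182 mm wide aluminium frame, grey lamp housing on its back) about the hub, rad: 0 upright, positive leaning back (to the stand's +x). It rests at the stop 0.45 at the start; other stop -0.35. It weighs about 1 kg, swings freely and is back-heavy: from upright it falls back unless held (about 1 N at the top bar).
- top_bar: Round steel bar, 14 mm thick, 188 mm long along its y, the top edge of the shield, parallel to the hub axis and 205 mm above it when upright. It turns freely on its own axis. Origin at its middle. A free gap of 25 mm below the bar, above the pane's edge, lets it be pinched from above at its middle, one finger before and one behind.
- kickstand (a joint): Angle of the kickstand relative to the shield, rad: 0 folded up along the right side post (stand's -y side), growing as it swings to the stand's -x and down, 2.5 fully down at its stop. Sprung: below about 1.0 it springs back to 0, beyond it snaps on to 2.5; 1 to 2 N at the peg moves it. Its pivot is on the shield, 90 mm above the hub axis and 102 mm to the stand's -y.
- kickstand_peg (a point): Grasp point on the kickstand's peg: a round dark bar, 12 mm thick, parallel to the hub axis, sticking 50 mm out sideways (to the stand's -y) from the leg (9 mm thick), 110 mm from the kickstand's pivot. The point is 28 mm out from the leg's centre line, 22 mm short of the peg's free end.
- kickstand_foot (a point): Centre of the kickstand's rubber foot, a 14 mm roller at the leg's end, 141 mm from its pivot. With the kickstand fully down it stands on the bench, its centre 7 mm above it, just when the shield is upright, and keeps the shield from going farther forward.
- beaker: Open glass beaker, 72 mm across and 95 mm high, origin at the centre of its underside. Bystander, leave alone.
- reagent_bottle: Glass bottle with a blue cap, 70 mm across and 150 mm high, origin at the centre of its underside. Bystander, leave alone.
- tube_rack: Blue rack with capped tubes, 70 by 150 mm and 82 mm high, origin at the centre of its underside. Bystander, leave alone.

How it is judged:
By the outcome, as a careful person would: the job done as asked, in the order asked, and still so for the second after the job is handed in, while the arm keeps its last pose, push and grip.
It also fails if it takes over 54 s, if anything falls off the work surface, if the arm or the gripper's body presses on something with over 40 N, if the wrist force passes 120 N, or if a joint passes its speed limit or range.

## Working session

There is one attempt and no reset: what is moved stays moved. The work goes in short steps, Python scripts to look and compute and a tool call to move; the robot and the scene stay as the last step left them, time stands still between calls to the robot, and variables do not carry over. Pictures are saved under pics/ and viewed, at most 10 in all, crops included, and the job is handed in when it is done.

Besides the shell and the picture viewer there is one more tool, called after "Emit:" by a JSON object that holds its "method" and its "body", one argument or row to a line. arm_command: Moves the arm, as the interface text tells. Its arguments: {"type":"object","properties":{"moves":{"type":"array","items":{"type":"object","properties":{"grip":{"type":"number"},"slide":{"type":"array","items":{"type":"number"}},"roll":{"type":"number"}}}},"newtons":{"type":"number"}},"required":["moves"]}

```bash
mkdir -p pics; cat > h.py <<'E'
import numpy as np, cv2
from cell import bot
def cal(n):
    c=bot.get_calibration(n); K=np.array([[c['fx'],0,c['cx']],[0,c['fy'],c['cy']],[0,0,1.]])
    R=cv2.Rodrigues(np.array(c['rvec'],float))[0]; return K,R,np.array(c['tvec'],float).ravel()
def world(n,d):
    K,R,t=cal(n); v,u=np.mgrid[:400,:640]
    p=np.stack([(u-K[0,2])/K[0,0]*d,(v-K[1,2])/K[1,1]*d,d],-1); w=(p-t)@R
    w[d==0]=np.nan; return w
def proj(n,P):
    K,R,t=cal(n); return cv2.projectPoints(np.array(P,float).reshape(-1,3),R,t,K,None)[0][:,0]
E
python3 - <<'E'
from h import *
for n in('side','top'):
    p,d=bot.capture(n); cv2.imwrite(f'pics/{n}0.png',p); np.save(f'{n}0.npy',d)
    K,R,t=cal(n); print(n,-R.T@t,R[2])
s=bot.get_state(); print(s['t'],s['tool_rot'],s['grip_width'])
E
```

```text
side [ 0.28730375 -0.95745941  0.8275932 ] [ 0.19968911  0.80070645 -0.56479505]
top [0.32975121 0.00264119 1.46661423] [ 0.14567974 -0.01885346 -0.98915214]
0.1 [[ 9.21539579e-01 -3.88284117e-01 -4.98114098e-04]
 [-3.88284420e-01 -9.21538399e-01 -1.47938977e-03]
 [ 1.15392283e-04  1.55672617e-03 -9.99998782e-01]] 0.08546462921559758
```

View pics/side0.png

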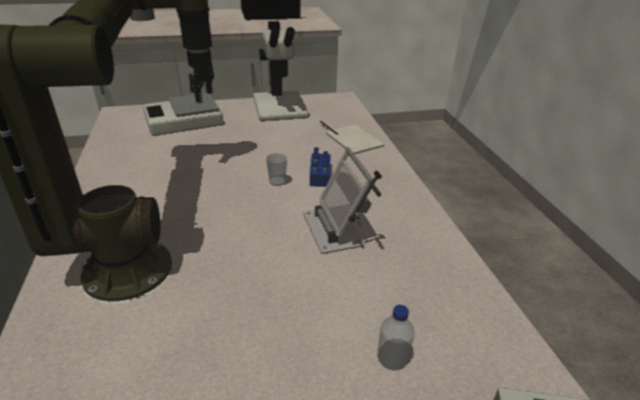

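View pics/top0.png

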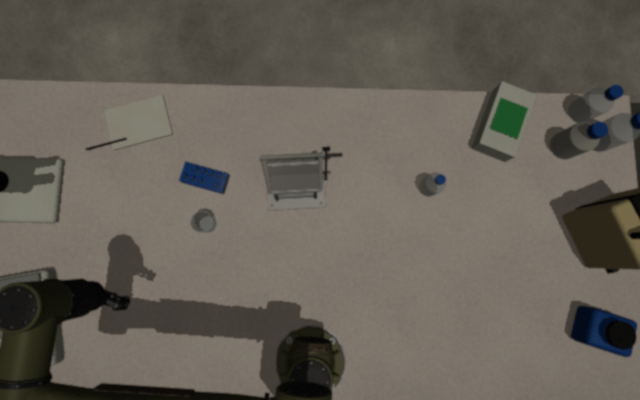

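```bash
python3 - <<'E'
from h import *
a=cv2.imread('pics/top0.png')[135:225,245:360]; b=cv2.imread('pics/side0.png')[140:255,295:395]
a=cv2.resize(a,None,fx=4,fy=4,interpolation=2); b=cv2.resize(b,None,fx=3.2,fy=3.2,interpolation=2)
o=np.zeros((368,780,3),np.uint8); o[:360,:460]=a; o[:368,460:780]=b; cv2.imwrite('pics/z0.png',np.clip(o*1.8,0,255).astype(np.uint8))
w=world('top',np.load('top0.npy'))
np.set_printoptions(precision=3,suppress=True,linewidth=200)
print('bench z',np.nanmedian(w[230:260,350:400,2]))
for r in range(146,214,3): print(r,[f"{w[r,c,0]*1000:.0f},{w[r,c,1]*1000:.0f},{w[r,c,2]*1000:.0f}" for c in (262,268,280,295,310,320,326,334,340)])
E
```

```text
bench z -0.000541230878746562
146 ['723,185,0', '725,165,-2', '724,122,4', '727,70,-4', '729,16,-5', '728,-19,1', '731,-40,-8', '729,-68,2', '729,-89,3']
149 ['713,185,-0', '714,164,-3', '715,122,-5', '716,69,-1', '717,16,-2', '717,-19,3', '653,-33,245', '719,-69,-3', '719,-90,-1']
152 ['702,185,0', '702,163,1', '703,121,1', '704,69,1', '707,16,-6', '706,-19,1', '648,-34,228', '708,-69,-0', '709,-90,-5']
155 ['689,183,7', '638,140,216', '638,103,219', '637,58,226', '640,14,222', '640,-16,221', '642,-34,218', '643,-58,216', 'nan,nan,nan']
158 ['628,157,218', '627,139,222', '629,103,220', '630,58,220', '653,14,127', '634,-16,211', '635,-35,208', '685,-69,1', '685,-90,4']
161 ['621,158,208', '638,147,138', '639,109,137', '639,62,143', '631,14,178', '628,-17,197', '629,-35,192', '675,-69,-0', '675,-90,3']
164 ['615,159,195', '618,142,184', '617,105,189', '618,59,189', '621,14,183', '622,-17,183', '623,-36,180', '666,-69,-6', '665,-90,-2']
167 ['648,183,-1', '611,143,173', '612,106,171', '613,60,172', '616,14,162', '615,-18,168', '617,-36,163', '653,-69,1', '653,-90,5']
170 ['637,182,4', 
[... 1203 characters left out ...]
539,63,34', '541,12,30', '545,-22,6', '545,-43,10', '547,-71,-2', '548,-92,-1']
200 ['532,179,-4', '531,157,10', '531,115,13', '533,64,6', '534,12,9', '535,-22,6', '535,-43,4', '537,-71,-1', '536,-91,5']
203 ['521,178,1', '521,157,4', '522,116,5', '522,64,7', '523,12,12', '523,-22,16', '525,-43,3', '526,-71,-3', '527,-92,-3']
206 ['511,178,-2', '510,156,10', '511,115,7', '512,63,9', '513,12,6', '514,-22,7', '515,-43,-2', '516,-71,-5', '515,-92,4']
209 ['501,178,-4', '500,156,2', '500,115,9', '503,64,-3', '504,12,-2', '504,-23,4', '505,-44,-2', '505,-71,3', '506,-92,-2']
212 ['489,176,3', '491,156,-3', '491,115,0', '492,63,2', '493,12,-1', '493,-23,2', '494,-44,-2', '495,-71,-1', '495,-92,0']
```

View pics/z0.png

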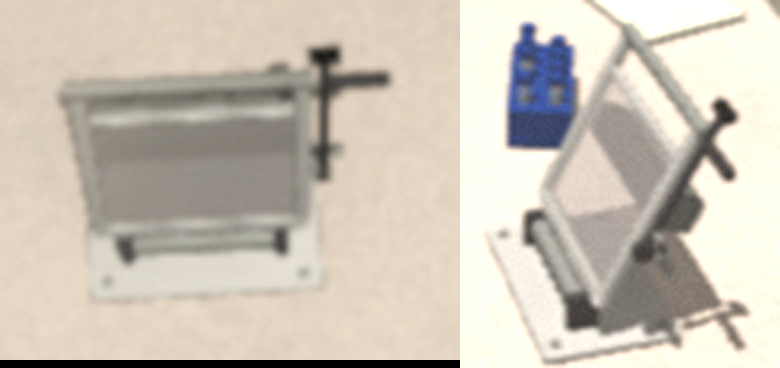

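```bash
cat > fit.py <<'E'
from h import *
from scipy.optimize import least_squares
s,c=np.sin(.45),np.cos(.45)
L={'bl':(.205*s,.094,.03+.205*c),'br':(.205*s,-.094,.03+.205*c),'fl':(-.045,.1,.01),'fr':(-.045,-.1,.01),
 'peg':(.2*s,-.152,.03+.2*c),'foot':(.231*s,-.102,.03+.231*c)}
top={'bl':(261,157.5),'br':(323,154.5),'fl':(268,209.5),'fr':(325.5,206.7),'peg':(342,154.5),'foot':(326,148.3)}
side={'bl':(348.1,149.4),'br':(370.9,180),'fl':(304.4,212.5),'fr':(323.1,252.5),'peg':(379.4,194.7),'foot':(377.8,174.4)}
k=list(L)
def W(p,l):
    l=np.atleast_2d(l); C,S=np.cos(p[2]),np.sin(p[2])
    return np.c_[p[0]+C*l[:,0]-S*l[:,1],p[1]+S*l[:,0]+C*l[:,1],l[:,2]]
def f(p):
    w=W(p,[L[i] for i in k])
    return np.r_[proj('top',w)-[top[i] for i in k],proj('side',w)-[side[i] for i in k]].ravel()
r=least_squares(f,[.545,.06,0],loss='soft_l1')
p=r.x
if __name__=='__main__':
    np.set_printoptions(precision=3,suppress=True)
    print(p,bot.nose_length); print(np.c_[r.fun.reshape(2,6,2)[0],r.fun.reshape(2,6,2)[1]])
    for n,l in [('bar',(.205*s,0,.03+.205*c)),('barup',(0,0,.235))]: print(n,W(p,l))
    for th in (0,.2,.45,.7,1,1.3,1.5,2.5):
        a=.45-th; print(th,W(p,(.09*s+.11*np.sin(a),-.132,.03+.09*c+.11*np.cos(a))))
    for n in ('top','side'):
        w=world(n,np.load(n+'0.npy')); 
E
python3 fit.py
```

```text
[0.55  0.06  0.073] 0.017
[[ 0.145 -0.466 -0.826 -1.564]
 [ 0.784 -0.556  0.679  0.688]
 [-0.222  0.04  -1.738 -2.223]
 [ 0.573 -0.247 -1.823 -1.521]
 [ 0.938 -0.435 -0.001 -0.504]
 [ 0.488 -0.151 -0.175 -0.457]]
bar [[0.639 0.066 0.215]]
barup [[0.55  0.06  0.235]]
0 [[ 0.646 -0.066  0.21 ]]
0.2 [[ 0.626 -0.067  0.218]]
0.45 [[ 0.598 -0.069  0.221]]
0.7 [[ 0.571 -0.071  0.218]]
1 [[ 0.541 -0.073  0.205]]
1.3 [[ 0.516 -0.075  0.184]]
1.5 [[ 0.503 -0.076  0.166]]
2.5 [[ 0.501 -0.076  0.06 ]]
```

Emit:
{"method": "arm_command", "body": {
  "moves": [
    {"grip": -1, "slide": [0, 0, 0.05], "roll": -0.14},
    {"grip": -1, "slide": [0.01, -0.01, 0.1], "roll": -0.28},
    {"grip": -1, "slide": [0.04, -0.04, 0.12], "roll": -0.42},
    {"grip": -1, "slide": [0.069, -0.08, 0.12], "roll": -0.56},
    {"grip": -1, "slide": [0.098, -0.12, 0.12], "roll": -0.7}
  ],
  "newtons": 40
}}

```text
t: 0.6
position: [0.3315, 0.4319, 0.3306]
tool_rot: [[0.45, -0.893, -0.0], [-0.893, -0.45, 0.001], [-0.001, -0.0, -1.0]]
force: [1.6, 0.6, -1.0]
grip_width: 0.0123
finger_force: 0.0
```

Emit:
{"method": "arm_command", "body": {
  "moves": [
    {"grip": -1, "slide": [0.028, -0.04, 0], "roll": -0.13},
    {"grip": -1, "slide": [0.056, -0.08, 0], "roll": -0.26},
    {"grip": -1, "slide": [0.084, -0.12, 0], "roll": -0.394},
    {"grip": -1, "slide": [0.112, -0.16, 0], "roll": -0.394},
    {"grip": -1, "slide": [0.14, -0.2, 0], "roll": -0.394}
  ]
}}

```text
t: 1.1
position: [0.4716, 0.2311, 0.3302]
tool_rot: [[0.078, -0.997, -0.0], [-0.997, -0.078, 0.0], [-0.0, 0.0, -1.0]]
force: [0.9, 0.4, -0.3]
grip_width: 0.0002
finger_force: 0.0
```

Emit:
{"method": "arm_command", "body": {
  "moves": [
    {"grip": -1, "slide": [0.042, -0.06, 0]},
    {"grip": -1, "slide": [0.084, -0.12, 0]},
    {"grip": -1, "slide": [0.126, -0.18, 0]},
    {"grip": -1, "slide": [0.168, -0.24, 0]},
    {"grip": -1, "slide": [0.2, -0.28, -0.01]}
  ]
}}

```text
invalid input at $.moves[0]: expected keys grip, slide, roll
```

Emit:
{"method": "arm_command", "body": {
  "moves": [
    {"grip": -1, "slide": [0.03, -0.04, 0], "roll": 0},
    {"grip": -1, "slide": [0.06, -0.08, 0], "roll": 0},
    {"grip": -1, "slide": [0.09, -0.12, 0], "roll": 0},
    {"grip": -1, "slide": [0.12, -0.16, 0], "roll": 0},
    {"grip": -1, "slide": [0.15, -0.2, 0], "roll": 0}
  ]
}}

```text
t: 1.6
position: [0.6218, 0.0311, 0.3299]
tool_rot: [[0.078, -0.997, -0.001], [-0.997, -0.078, 0.0], [-0.0, 0.001, -1.0]]
force: [0.4, 1.1, 0.8]
grip_width: 0.0
finger_force: 0.0
```

Emit:
{"method": "arm_command", "body": {
  "moves": [
    {"grip": -1, "slide": [0.03, -0.04, 0], "roll": 0},
    {"grip": -1, "slide": [0.06, -0.095, 0], "roll": 0},
    {"grip": -1, "slide": [0.06, -0.095, -0.03], "roll": 0},
    {"grip": -1, "slide": [0.06, -0.095, -0.06], "roll": 0},
    {"grip": -1, "slide": [0.06, -0.095, -0.06], "roll": 0}
  ]
}}

```text
t: 2.1
position: [0.6795, -0.0623, 0.2634]
tool_rot: [[0.077, -0.997, -0.011], [-0.997, -0.077, 0.0], [-0.001, 0.011, -1.0]]
force: [0.1, 0.6, -0.9]
grip_width: -0.0
finger_force: 0.0
```

```bash
python3 - <<'E'
from h import *
p,d=bot.capture('side'); q,e=bot.capture('top')
b=cv2.resize(p[120:260,290:430],None,fx=2.8,fy=2.8,interpolation=2); a=cv2.resize(q[110:220,250:390],None,fx=2.8,fy=2.8,interpolation=2)
o=np.zeros((392,790,3),np.uint8); o[:b.shape[0],:392]=b; o[:a.shape[0],398:398+a.shape[1]]=a[:,:392]
cv2.imwrite('pics/z1.png',np.clip(o*1.8,0,255).astype(np.uint8)); s=bot.get_state(); print(s['position'],s['force'])
E
```

```text
[ 0.68068883 -0.06221781  0.27054574] [-0.42883037 -0.23682489  1.38534149]
```

View pics/z1.png

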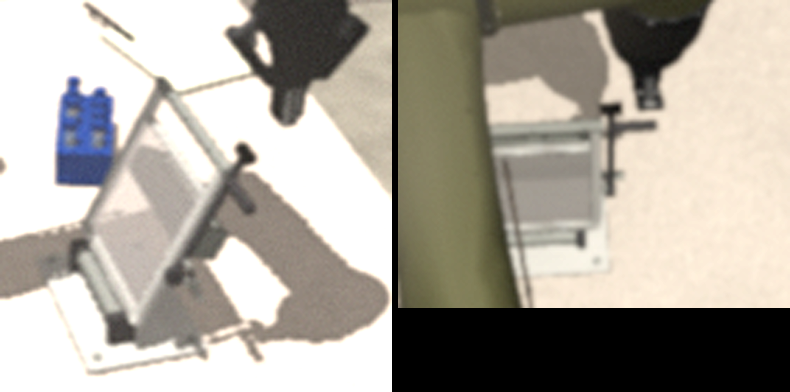

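Emit:
{"method": "arm_command", "body": {
  "moves": [
    {"grip": -1, "slide": [0.006, 0, -0.02], "roll": 0},
    {"grip": -1, "slide": [0.006, 0, -0.045], "roll": 0},
    {"grip": -1, "slide": [0.006, 0, -0.058], "roll": 0},
    {"grip": -1, "slide": [0.006, 0, -0.058], "roll": 0}
  ]
}}

```text
t: 2.6
position: [0.6866, -0.0616, 0.212]
tool_rot: [[0.079, -0.997, -0.001], [-0.997, -0.079, -0.0], [0.0, 0.001, -1.0]]
force: [-0.6, -0.1, 0.2]
grip_width: 0.0
finger_force: 0.0
```

Emit:
{"method": "arm_command", "body": {
  "moves": [
    {"grip": -1, "slide": [-0.01, -0.001, 0], "roll": 0},
    {"grip": -1, "slide": [-0.02, -0.002, 0.002], "roll": 0},
    {"grip": -1, "slide": [-0.03, -0.002, 0.005], "roll": 0},
    {"grip": -1, "slide": [-0.04, -0.003, 0.008], "roll": 0},
    {"grip": -1, "slide": [-0.05, -0.004, 0.01], "roll": 0}
  ]
}}

```text
t: 3.1
position: [0.6363, -0.0662, 0.2238]
tool_rot: [[0.078, -0.997, 0.002], [-0.997, -0.078, 0.0], [0.0, -0.002, -1.0]]
force: [0.5, -0.1, 0.8]
grip_width: -0.0001
finger_force: 0.0
```

Emit:
{"method": "arm_command", "body": {
  "moves": [
    {"grip": -1, "slide": [-0.015, -0.001, 0], "roll": 0},
    {"grip": -1, "slide": [-0.03, -0.002, -0.002], "roll": 0},
    {"grip": -1, "slide": [-0.045, -0.003, -0.004], "roll": 0},
    {"grip": -1, "slide": [-0.06, -0.004, -0.01], "roll": 0},
    {"grip": -1, "slide": [-0.07, -0.005, -0.014], "roll": 0}
  ]
}}

```text
t: 3.6
position: [0.5657, -0.0713, 0.2088]
tool_rot: [[0.078, -0.997, 0.001], [-0.997, -0.078, 0.0], [-0.0, -0.001, -1.0]]
force: [0.2, -0.4, 0.2]
grip_width: 0.0004
finger_force: 0.0
```

```bash
python3 - <<'E'
from h import *
p,d=bot.capture('side')
b=cv2.resize(p[120:260,270:430],None,fx=3,fy=3,interpolation=2)
cv2.imwrite('pics/z2.png',np.clip(b*1.8,0,255).astype(np.uint8)); s=bot.get_state(); print(s['position'],s['force'])
E
```

```text
[ 0.56490458 -0.07131623  0.20853387] [ 1.55867011 -0.50105483 -0.01257107]
```

View pics/z2.png

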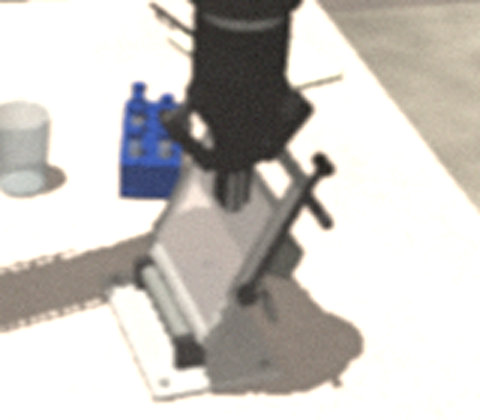

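```bash
python3 - <<'E'
from h import *
from fit import p,W
s=bot.get_state(); P=np.array(s['position']); print(proj('side',[P+[0,0,dz] for dz in (.03,0,-.017,-.03)]))
a,d=bot.capture('side'); w=world('side',d)
for v in range(176,196,2): print(v,[tuple((w[v,u]*1000).round(0)) for u in (344,346,348,350,352)])
np.set_printoptions(precision=1,suppress=True)
# peg now
for v,u in ((190,378),(188,377),(192,379),(194,379)): print(v,u,w[v,u]*1000)
E
```

```text
[[346.71297611 184.95125684]
 [346.06848757 195.08299309]
 [345.71190086 200.68874458]
 [345.44330004 204.91130638]]
176 [(np.float64(552.0), np.float64(-86.0), np.float64(275.0)), (np.float64(558.0), np.float64(-84.0), np.float64(273.0)), (np.float64(564.0), np.float64(-79.0), np.float64(269.0)), (np.float64(567.0), np.float64(-86.0), np.float64(273.0)), (np.float64(573.0), np.float64(-84.0), np.float64(271.0))]
178 [(np.float64(552.0), np.float64(-89.0), np.float64(271.0)), (np.float64(559.0), np.float64(-82.0), np.float64(266.0)), (np.float64(563.0), np.float64(-83.0), np.float64(266.0)), (np.float64(569.0), np.float64(-80.0), np.float64(264.0)), (np.float64(574.0), np.float64(-81.0), np.float64(264.0))]
180 [(np.float64(555.0), np.float64(-80.0), np.float64(259.0)), (np.float64(559.0), np.float64(-83.0), np.float64(261.0)), (np.float64(563.0), np.float64(-84.0), np.float64(261.0)), (np.float64(568.0), np.float64(-85.0), np.float64(261.0)), (np.float64(576.0), np.float64(-76.0), np.float64(255.0))]
182 [(np.float64(555.0), np.float64(-81.0), np.float64(254.0)), (np.float64(559.0),
[... 1408 characters left out ...]
))]
192 [(np.float64(597.0), np.float64(52.0), np.float64(134.0)), (np.float64(600.0), np.float64(44.0), np.float64(139.0)), (np.float64(603.0), np.float64(35.0), np.float64(144.0)), (np.float64(606.0), np.float64(26.0), np.float64(149.0)), (np.float64(610.0), np.float64(19.0), np.float64(153.0))]
194 [(np.float64(595.0), np.float64(46.0), np.float64(131.0)), (np.float64(597.0), np.float64(33.0), np.float64(139.0)), (np.float64(601.0), np.float64(27.0), np.float64(143.0)), (np.float64(603.0), np.float64(16.0), np.float64(150.0)), (np.float64(nan), np.float64(nan), np.float64(nan))]
190 378 [650.1 -67.2 210.5]
188 377 [775.7 252.3  -2.1]
192 379 [647.1 -82.4 214.7]
194 379 [646.  -86.7 211.6]
```

```bash
python3 - <<'E'
from h import *
a,d=bot.capture('side'); w=world('side',d).reshape(-1,3)*1000
m=(abs(w[:,0]-565)<100)&(abs(w[:,1]+71)<70)
w=w[m]
for z in range(190,420,8):
    q=w[(w[:,2]>=z)&(w[:,2]<z+8)&(w[:,0]<630)]
    if len(q)>2: print(z,len(q),'x',np.percentile(q[:,0],[3,97]).round(),'y',np.percentile(q[:,1],[5,50,95]).round())
print(bot.get_state()['q'],bot.get_state()['position'])
print({k:v for k,v in vars(bot).items()} if hasattr(bot,'__dict__') else dir(bot))
E
python3 - <<'E'
import cv2
b=cv2.imread('pics/z2.png')[90:260,130:350]
cv2.imwrite('pics/z3.png',cv2.resize(b,None,fx=3.4,fy=3.4,interpolation=cv2.INTER_CUBIC))
E
```

```text
190 17 x [624. 630.] y [-43. -24. -18.]
198 5 x [628. 630.] y [-39. -26. -19.]
230 16 x [556. 572.] y [-85. -82. -78.]
238 34 x [550. 576.] y [-86. -82. -72.]
246 31 x [549. 575.] y [-85. -81. -75.]
254 36 x [550. 576.] y [-86. -81. -75.]
262 31 x [549. 574.] y [-84. -81. -73.]
270 52 x [537. 588.] y [-87. -83. -72.]
278 106 x [532. 598.] y [-87. -82. -64.]
286 87 x [527. 602.] y [-89. -83. -61.]
294 103 x [519. 610.] y [-91. -85. -63.]
302 101 x [514. 613.] y [-91. -84. -65.]
310 132 x [506. 621.] y [-91. -84. -75.]
318 164 x [503. 621.] y [-92. -82. -68.]
326 129 x [514. 609.] y [-93. -85. -73.]
334 134 x [522. 601.] y [-89. -84. -72.]
342 60 x [525. 601.] y [-87. -84. -72.]
350 24 x [526. 563.] y [-108.  -85.  -70.]
358 98 x [526. 592.] y [-112. -105.  -80.]
366 104 x [526. 590.] y [-111. -105.  -78.]
374 104 x [526. 593.] y [-111. -105.  -80.]
382 103 x [527. 592.] y [-111. -105.  -84.]
390 117 x [527. 591.] y [-111. -103.  -72.]
398 152 x [529. 594.] y [-111. -101.  -70.]
406 38 x [535. 580.] y [-106. -101.  -90.]
414 81 x [520. 594.] y [-118. -110.  -84.]
[ 2.26397797e-01 -3.82063589e-02  3.96454779e-03  1.43554799e-04
 -1.61194425e+00 -1.48334229e-01] [ 0.56645139 -0.07121956  0.20908269]
{}
```

View pics/z3.png

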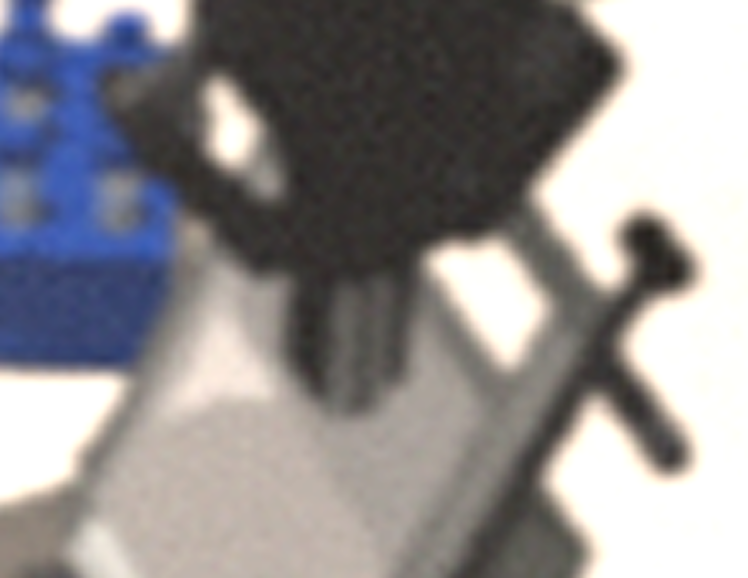

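Emit:
{"method": "arm_command", "body": {
  "moves": [
    {"grip": -1, "slide": [0.0, 0, 0.03], "roll": 0},
    {"grip": -1, "slide": [0.04, 0.001, 0.03], "roll": 0},
    {"grip": -1, "slide": [0.08, 0.002, 0.03], "roll": 0},
    {"grip": -1, "slide": [0.124, 0.003, 0.03], "roll": 0},
    {"grip": -1, "slide": [0.124, 0.003, 0.0], "roll": 0}
  ]
}}

```text
t: 4.25
position: [0.6975, -0.0678, 0.2071]
tool_rot: [[0.078, -0.997, 0.002], [-0.997, -0.078, -0.001], [0.001, -0.002, -1.0]]
force: [-0.1, 0.0, -2.1]
grip_width: 0.0002
finger_force: 0.0
```

Emit:
{"method": "arm_command", "body": {
  "moves": [
    {"grip": -1, "slide": [0, 0, -0.018], "roll": 0},
    {"grip": -1, "slide": [0, 0, -0.036], "roll": 0},
    {"grip": -1, "slide": [0, 0, -0.036], "roll": 0},
    {"grip": -1, "slide": [0, 0, -0.036], "roll": 0}
  ]
}}

```text
t: 4.65
position: [0.6912, -0.0683, 0.1728]
tool_rot: [[0.078, -0.997, -0.0], [-0.997, -0.078, -0.001], [0.001, 0.0, -1.0]]
force: [-0.5, -0.4, -0.1]
grip_width: 0.0002
finger_force: 0.0
```

```bash
python3 - <<'E'
from h import *
p,d=bot.capture('side')
b=cv2.resize(p[130:240,300:430],None,fx=4.5,fy=4.5,interpolation=2)
cv2.imwrite('pics/z4.png',np.clip(b*1.8,0,255).astype(np.uint8)); s=bot.get_state(); print(s['position'],s['force'])
w=world('side',d).reshape(-1,3)*1000
P=np.array(s['position'])*1000
m=(abs(w[:,0]-P[0])<30)&(abs(w[:,1]-P[1])<40)&(w[:,2]>120)
w=w[m]
for z in range(160,260,8):
    q=w[(w[:,2]>=z)&(w[:,2]<z+8)]
    if len(q)>2: print(z,len(q),'x',np.percentile(q[:,0],[3,97]).round(),'y',np.percentile(q[:,1],[5,50,95]).round())
E
```

```text
[ 0.69148275 -0.06830779  0.17393987] [-0.18062154 -0.04614229  0.77723308]
192 11 x [679. 694.] y [-82. -79. -72.]
200 28 x [675. 702.] y [-82. -77. -68.]
208 34 x [674. 700.] y [-83. -78. -67.]
216 34 x [675. 702.] y [-82. -77. -68.]
224 25 x [675. 699.] y [-83. -79. -74.]
232 35 x [666. 710.] y [-84. -81. -74.]
240 74 x [665. 718.] y [-84. -80. -63.]
248 56 x [666. 721.] y [-83. -79. -59.]
256 46 x [672. 720.] y [-88. -82. -62.]
```

View pics/z4.png

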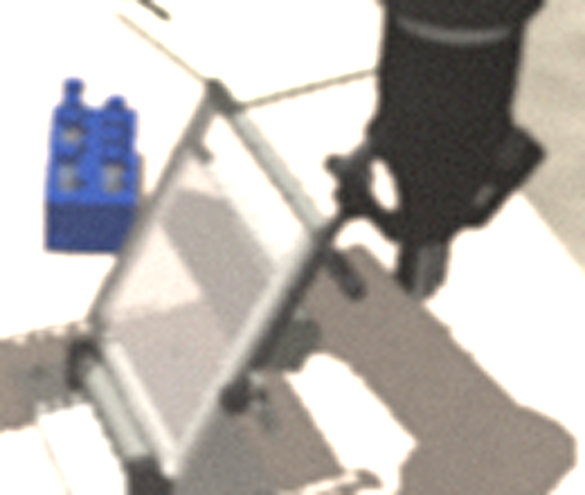

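Emit:
{"method": "arm_command", "body": {
  "moves": [
    {"grip": -1, "slide": [-0.012, -0.001, 0], "roll": 0},
    {"grip": -1, "slide": [-0.025, -0.002, 0.001], "roll": 0},
    {"grip": -1, "slide": [-0.045, -0.003, 0.008], "roll": 0},
    {"grip": -1, "slide": [-0.06, -0.004, 0.011], "roll": 0},
    {"grip": -1, "slide": [-0.073, -0.005, 0.012], "roll": 0}
  ]
}}

```text
t: 5.2
position: [0.6184, -0.0732, 0.1877]
tool_rot: [[0.078, -0.997, 0.005], [-0.997, -0.078, 0.0], [0.0, -0.005, -1.0]]
force: [1.4, 0.1, 0.7]
grip_width: -0.0
finger_force: 0.5
```

Emit:
{"method": "arm_command", "body": {
  "moves": [
    {"grip": -1, "slide": [-0.014, -0.001, -0.001], "roll": 0},
    {"grip": -1, "slide": [-0.027, -0.002, -0.003], "roll": 0},
    {"grip": -1, "slide": [-0.042, -0.003, -0.009], "roll": 0},
    {"grip": -1, "slide": [-0.057, -0.004, -0.016], "roll": 0},
    {"grip": -1, "slide": [-0.068, -0.005, -0.023], "roll": 0}
  ]
}}

```text
t: 5.7
position: [0.55, -0.0782, 0.1636]
tool_rot: [[0.078, -0.997, 0.004], [-0.997, -0.078, 0.0], [-0.0, -0.004, -1.0]]
force: [-0.1, -0.3, -0.2]
grip_width: -0.0001
finger_force: 0.0
```

```bash
python3 - <<'E'
from h import *
p,d=bot.capture('side')
b=cv2.resize(p[130:260,290:430],None,fx=4,fy=4,interpolation=2)
cv2.imwrite('pics/z5.png',np.clip(b*1.8,0,255).astype(np.uint8)); s=bot.get_state(); print(s['position'],s['force'])
E
```

```text
[ 0.54871646 -0.07815705  0.16255258] [ 1.31682173 -0.20315802 -0.29157584]
```

View pics/z5.png

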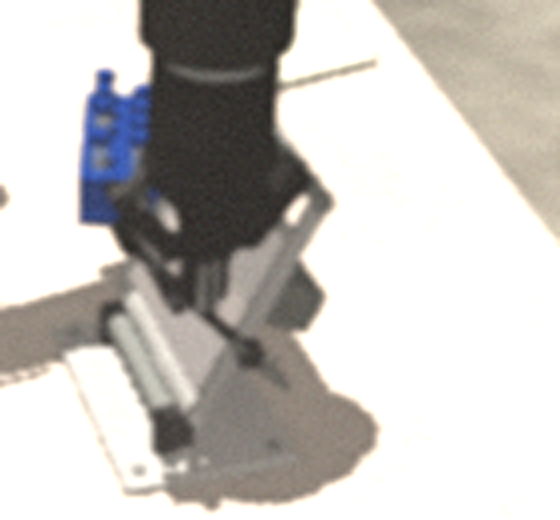

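Emit:
{"method": "arm_command", "body": {
  "moves": [
    {"grip": -1, "slide": [-0.01, -0.001, -0.01], "roll": 0},
    {"grip": -1, "slide": [-0.018, -0.001, -0.02], "roll": 0},
    {"grip": -1, "slide": [-0.024, -0.002, -0.03], "roll": 0},
    {"grip": -1, "slide": [-0.024, -0.002, -0.03], "roll": 0},
    {"grip": -1, "slide": [-0.024, -0.002, -0.03], "roll": 0}
  ]
}}

```text
t: 6.25
position: [0.5267, -0.0802, 0.133]
tool_rot: [[0.078, -0.997, 0.002], [-0.997, -0.078, -0.0], [0.0, -0.002, -1.0]]
force: [-0.2, 0.8, -0.1]
grip_width: 0.0003
finger_force: 0.0
```

Emit:
{"method": "arm_command", "body": {
  "moves": [
    {"grip": -1, "slide": [0.02, 0, 0.03], "roll": 0},
    {"grip": -1, "slide": [0.03, 0, 0.07], "roll": 0},
    {"grip": -1, "slide": [0.03, 0, 0.12], "roll": 0},
    {"grip": -1, "slide": [0.05, 0, 0.16], "roll": 0},
    {"grip": -1, "slide": [0.08, 0.02, 0.17], "roll": 0}
  ]
}}

```text
t: 6.75
position: [0.6076, -0.0623, 0.3108]
tool_rot: [[0.075, -0.997, 0.013], [-0.997, -0.075, -0.001], [0.002, -0.013, -1.0]]
force: [1.0, 0.9, 0.7]
grip_width: -0.0001
finger_force: 0.0
```

```bash
python3 - <<'E'
from h import *
p,d=bot.capture('side')
b=cv2.resize(p[110:260,270:430],None,fx=4,fy=4,interpolation=2)
cv2.imwrite('pics/z6.png',np.clip(b*1.8,0,255).astype(np.uint8)); s=bot.get_state(); print(s['position'],s['force'])
E
```

```text
[ 0.61085172 -0.05822082  0.30575636] [-2.61572581  0.27461046 -5.31018818]
```

View pics/z6.png

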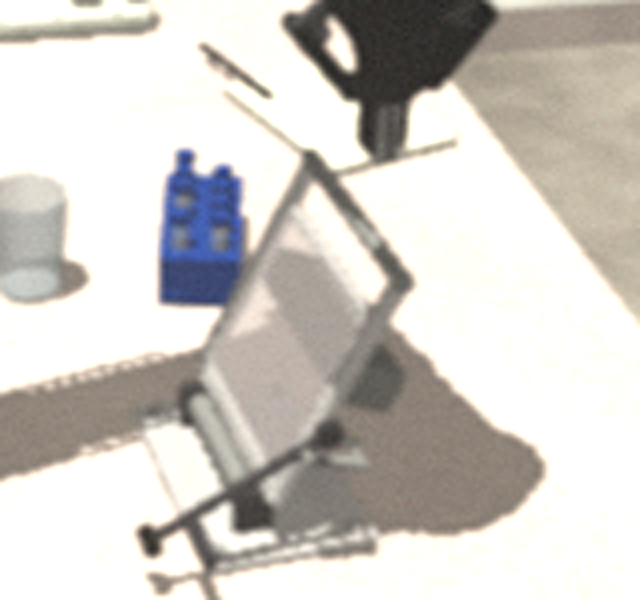

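Emit:
{"method": "arm_command", "body": {
  "moves": [
    {"grip": 0.4, "slide": [0.01, 0.04, 0.0], "roll": 0},
    {"grip": 0.4, "slide": [0.02, 0.08, 0.0], "roll": 0},
    {"grip": 0.4, "slide": [0.032, 0.126, 0.0], "roll": 0},
    {"grip": 0.4, "slide": [0.032, 0.126, 0.0], "roll": 0},
    {"grip": 0.4, "slide": [0.032, 0.126, -0.03], "roll": 0}
  ]
}}

```text
t: 7.3
position: [0.64, 0.0673, 0.2759]
tool_rot: [[0.08, -0.997, 0.008], [-0.997, -0.08, 0.001], [-0.0, -0.008, -1.0]]
force: [1.1, 0.3, 1.1]
grip_width: 0.06
finger_force: 0.0
```

Emit:
{"method": "arm_command", "body": {
  "moves": [
    {"grip": 0.4, "slide": [0, 0, 0], "roll": 0},
    {"grip": 0.4, "slide": [0, 0, 0], "roll": 0}
  ]
}}

```text
t: 7.5
position: [0.638, 0.0655, 0.2718]
tool_rot: [[0.078, -0.997, -0.001], [-0.997, -0.078, -0.001], [0.001, 0.001, -1.0]]
force: [-0.3, 0.2, 1.2]
grip_width: 0.0598
finger_force: 0.0
```

```bash
cat > prof.py <<'E'
from h import *
p,d=bot.capture('side'); cv2.imwrite('pics/last.png',p)
s=bot.get_state(); print(s['position'],s['force'],s['grip_width'])
w=world('side',d).reshape(-1,3)*1000
P=np.array(s['position'])*1000
m=(abs(w[:,0]-P[0])<70)&(abs(w[:,1]-P[1])<30)&(w[:,2]>180)
w=w[m]
for z in range(190,330,6):
    q=w[(w[:,2]>=z)&(w[:,2]<z+6)]
    if len(q)>2: print(z,len(q),'x',np.sort(q[:,0]).round()[::max(1,len(q)//8)],'y',np.percentile(q[:,1],[5,50,95]).round())
E
python3 prof.py
```

```text
[0.63830941 0.06535961 0.27294831] [ 0.02448648 -1.20501286  0.108884  ] 0.05922346128384805
208 9 x [628. 629. 629. 629. 630. 631. 632. 632. 634.] y [38. 54. 92.]
214 38 x [626. 628. 629. 630. 631. 632. 633. 634. 637. 640.] y [40. 72. 93.]
220 18 x [630. 634. 634. 634. 635. 636. 637. 637. 639.] y [40. 59. 83.]
298 17 x [599. 602. 605. 665. 665. 666. 666. 670. 672.] y [52. 57. 75.]
304 31 x [592. 594. 598. 601. 604. 664. 665. 667. 670. 675. 678.] y [49. 57. 71.]
310 32 x [591. 592. 597. 600. 605. 665. 667. 675.] y [50. 56. 69.]
316 28 x [592. 593. 598. 602. 606. 665. 665. 667. 671. 677.] y [50. 58. 70.]
322 30 x [591. 593. 594. 598. 600. 606. 665. 666. 669. 677.] y [49. 55. 70.]
328 37 x [592. 595. 599. 602. 664. 665. 666. 669. 673. 680.] y [51. 58. 77.]
```

Emit:
{"method": "arm_command", "body": {
  "moves": [
    {"grip": 0.4, "slide": [-0.002, 0, -0.025], "roll": 0},
    {"grip": 0.4, "slide": [-0.002, 0, -0.05], "roll": 0},
    {"grip": 0.4, "slide": [-0.002, 0, -0.075], "roll": 0},
    {"grip": 0.4, "slide": [-0.002, 0, -0.094], "roll": 0},
    {"grip": 0.4, "slide": [-0.002, 0, -0.094], "roll": 0}
  ]
}}

```text
t: 8.05
position: [0.6353, 0.0654, 0.1759]
tool_rot: [[0.077, -0.997, -0.003], [-0.997, -0.077, -0.001], [0.0, 0.003, -1.0]]
force: [-0.7, 0.4, 0.1]
grip_width: 0.0599
finger_force: 0.0
```

Emit:
{"method": "arm_command", "body": {
  "moves": [
    {"grip": -0.2, "slide": [0, 0, 0], "roll": 0},
    {"grip": -1, "slide": [0, 0, 0], "roll": 0},
    {"grip": -1, "slide": [0, 0, 0], "roll": 0},
    {"grip": -1, "slide": [0, 0, 0], "roll": 0},
    {"grip": -1, "slide": [0, 0, 0], "roll": 0}
  ],
  "newtons": 40
}}

```text
t: 8.55
position: [0.6376, 0.066, 0.1794]
tool_rot: [[0.078, -0.997, 0.005], [-0.997, -0.078, 0.001], [-0.0, -0.005, -1.0]]
force: [5.6, -0.4, 3.0]
grip_width: 0.0122
finger_force: 39.1
```

```bash
python3 prof.py
```

```text
[0.63759141 0.06602287 0.1793638 ] [ 4.87390736 -0.39682851  2.13273015] 0.012724681974223334
196 3 x [622. 623. 625.] y [53. 55. 61.]
202 8 x [618. 621. 623. 623. 626. 627. 627. 628.] y [51. 56. 59.]
208 22 x [614. 615. 616. 620. 622. 624. 626. 628. 631. 648. 652.] y [51. 57. 68.]
214 34 x [614. 620. 629. 631. 632. 641. 644. 652. 654.] y [39. 56. 71.]
220 40 x [614. 617. 623. 630. 634. 637. 641. 643.] y [40. 55. 68.]
226 28 x [615. 616. 621. 623. 627. 630. 642. 644. 650. 654.] y [51. 57. 72.]
232 23 x [616. 616. 621. 623. 626. 640. 641. 642. 643. 644. 650. 653.] y [50. 58. 67.]
238 25 x [601. 616. 622. 640. 642. 643. 645. 649. 658.] y [51. 58. 71.]
244 47 x [599. 607. 615. 619. 627. 643. 645. 653. 661. 672.] y [50. 55. 69.]
250 67 x [595. 608. 616. 621. 642. 647. 661. 665. 674.] y [50. 57. 75.]
256 51 x [590. 598. 615. 624. 644. 652. 666. 671. 676.] y [49. 55. 76.]
262 59 x [586. 597. 614. 620. 642. 650. 669. 673. 681.] y [46. 54. 76.]
268 63 x [583. 592. 615. 619. 627. 647. 655. 674. 676.] y [46. 51. 75.]
274 63 x [578. 588. 617. 627. 640. 647. 675. 678. 683.] y [46. 53. 73.]
280 64 x [576. 589. 617. 625. 639. 651. 676. 688.] y [45. 53. 61.]
286 88 x [571. 580. 592. 614. 634. 647. 674. 684.] y [46. 54. 67.]
292 104 x [572. 577. 584. 605. 622. 643. 667. 688.] y [44. 55. 70.]
298 81 x [583. 591. 605. 616. 627. 641. 652. 667. 688.] y [44. 53. 64.]
304 79 x [589. 595. 607. 618. 623. 632. 643. 650. 662.] y [43. 54. 60.]
310 64 x [593. 598. 606. 617. 631. 647. 659. 666.] y [50. 54. 66.]
316 29 x [595. 596. 598. 601. 604. 608. 611. 619. 666. 671.] y [48. 54. 64.]
322 11 x [598. 598. 598. 598. 599. 602. 603. 608. 610. 611. 620.] y [38. 51. 67.]
328 22 x [597. 597. 598. 599. 599. 601. 604. 605. 609. 652. 661.] y [37. 45. 71.]
```

Emit:
{"method": "arm_command", "body": {
  "moves": [
    {"grip": -1, "slide": [-0.008, -0.001, 0.004], "roll": 0},
    {"grip": -1, "slide": [-0.018, -0.001, 0.008], "roll": 0},
    {"grip": -1, "slide": [-0.028, -0.002, 0.011], "roll": 0},
    {"grip": -1, "slide": [-0.038, -0.003, 0.014], "roll": 0},
    {"grip": -1, "slide": [-0.048, -0.0035, 0.016], "roll": 0}
  ]
}}

```text
t: 9.1
position: [0.5883, 0.0623, 0.1955]
tool_rot: [[0.078, -0.997, 0.004], [-0.997, -0.078, 0.001], [-0.0, -0.004, -1.0]]
force: [3.6, -1.0, 5.7]
grip_width: 0.0126
finger_force: 39.7
```

Emit:
{"method": "arm_command", "body": {
  "moves": [
    {"grip": -1, "slide": [-0.01, -0.001, 0.002], "roll": 0},
    {"grip": -1, "slide": [-0.02, -0.0015, 0.003], "roll": 0},
    {"grip": -1, "slide": [-0.027, -0.002, 0.004], "roll": 0},
    {"grip": -1, "slide": [-0.033, -0.0025, 0.0042], "roll": 0},
    {"grip": -1, "slide": [-0.033, -0.0025, 0.0042], "roll": 0}
  ]
}}

```text
t: 9.6
position: [0.5545, 0.0598, 0.1991]
tool_rot: [[0.078, -0.997, 0.002], [-0.997, -0.078, 0.0], [-0.0, -0.002, -1.0]]
force: [1.6, -0.6, 8.2]
grip_width: 0.0126
finger_force: 40.0
```

Emit:
{"method": "arm_command", "body": {
  "moves": [
    {"grip": -1, "slide": [-0.002, 0, 0.0005], "roll": 0},
    {"grip": -1, "slide": [-0.004, 0, 0.001], "roll": 0},
    {"grip": -1, "slide": [-0.004, 0, 0.001], "roll": 0}
  ]
}}

```text
t: 9.9
position: [0.5506, 0.0595, 0.1991]
tool_rot: [[0.078, -0.997, 0.0], [-0.997, -0.078, -0.001], [0.001, -0.0, -1.0]]
force: [0.9, -1.1, 5.1]
grip_width: 0.0126
finger_force: 39.8
```

Emit:
{"method": "arm_command", "body": {
  "moves": [
    {"grip": -1, "slide": [-0.001, 0, 0], "roll": 0},
    {"grip": -1, "slide": [-0.002, 0, 0], "roll": 0},
    {"grip": -1, "slide": [-0.002, 0, 0], "roll": 0}
  ]
}}

```text
t: 10.2
position: [0.5492, 0.0594, 0.1991]
tool_rot: [[0.078, -0.997, 0.001], [-0.997, -0.078, -0.001], [0.001, -0.001, -1.0]]
force: [3.7, -1.7, 5.2]
grip_width: 0.0127
finger_force: 39.8
```

Emit:
{"method": "arm_command", "body": {
  "moves": [
    {"grip": -1, "slide": [-0.001, 0, 0], "roll": 0},
    {"grip": -1, "slide": [-0.002, 0, 0], "roll": 0},
    {"grip": -1, "slide": [-0.002, 0, 0], "roll": 0}
  ]
}}

```text
t: 10.5
position: [0.5481, 0.0594, 0.1992]
tool_rot: [[0.077, -0.997, 0.003], [-0.997, -0.077, -0.001], [0.001, -0.003, -1.0]]
force: [8.3, -2.8, 3.7]
grip_width: 0.0125
finger_force: 39.7
```

```bash
python3 - <<'E'
from h import *
from fit import p,W
f=W(p,[(.141*np.sin(-2.5),-.102,.12+.141*np.cos(2.5)),(0,-.094,.235)]); print(f,proj('side',f))
a,d=bot.capture('side')
b=cv2.resize(a[120:280,270:410],None,fx=3.7,fy=3.7,interpolation=2)
cv2.imwrite('pics/z7.png',np.clip(b*1.8,0,255).astype(np.uint8)); s=bot.get_state(); print(s['position'],s['force'])
E
```

```text
[[ 0.47300245 -0.04814019  0.00703875]
 [ 0.55658178 -0.03402456  0.235     ]] [[307.77827722 254.79396699]
 [339.53334442 178.65614282]]
[0.54815769 0.05936299 0.19916986] [ 7.52834191 -2.96753998  3.65820802]
```

View pics/z7.png

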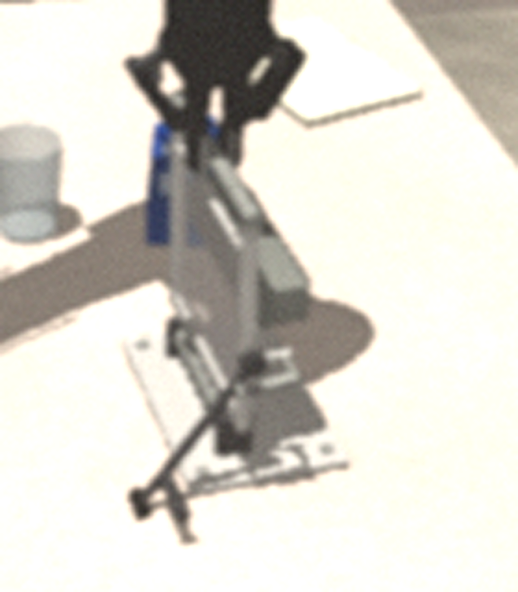

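```bash
python3 -c "
from cell import bot
print(bot.close_job())"
```

```text
the job is handed in; nothing more can be done
None
```

I snapped the kickstand fully down while the shield was still leaning back, then brought the shield upright and handed the job in at about 10.5 s, with the foot on the bench (about 8 N) and the top bar held at 40 N; the glassware and tube rack were not touched.

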